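# Start the welding turntable under extraction

## Task

Get the welding turntable running by pressing with closed fingertips: first switch on the fume extraction (left-hand rocker of the two-rocker metal switch box), then the turntable (left-hand rocker of its control deck), each by pressing down the raised end nearer the robot until it snaps over, and then push the square start key of the radio remote right in and let it out again. Work the remote where it lies: pick nothing up, and leave the other rockers, the mushroom stop, the round jog buttons and everything else on the bench as they are.

Things in the scene. Friction and masses are not known exactly. Their poses are not given: they have to be found in the camera images.
- switch_box: two-gang metal-clad switch box screwed to the bench: aluminium box 88 (x) x 146 (y) x 42 mm high, with two black rockers side by side in its top. Origin: centre of its underside on the bench; x points away from the robot at yaw 0, y to the left, z up; yaw within 0.35 rad. It may stand left or right on the bench
- extractor_rocker_end (a point): Left-hand rocker of the switch box (hinge at x 0, y +32 mm, 47 mm above bench): top of its near (-x) half, 16 mm from the hinge line, 4 mm from its end: press straight down here. 10 mm above the face plate while up, 5 mm when down. Rocker 40 (x) x 26 mm; 4 mm high bezel to 26 mm from the hinge line. A fingertip over the hinge line bears on both halves and cannot tip it
- extractor_rocker (a joint): fume extraction rocker angle, rad, hinge across its middle along the y of the body it sits in. 0 = near end (-x, robot's side) standing 6 mm proud, 0.32 = near end level, far end up. Snap action: past the middle it snaps over and stays; 3 to 4 N on the end tips it. 0 = extraction off (at the start), 0.32 = on
- lamp_rocker (a joint): bench lamp rocker, the right-hand one of the switch box (x = 0, y = -32 mm), the same kind of rocker; here 0 = on (near end down, as it stands at the start), 0.32 = off. To be left on
- turntable: welding turntable, fixed: blue base 240 (x) x 320 mm (y -170 to +150). Right half: tipped chuck head with workpiece, up to 330 mm high. Left half: flat grey deck 112 mm above the bench, two black rockers side by side near its front edge, 22 mm high speed dial behind (x 25, y 74). Origin on the bench under the base; x away from the robot at yaw 0, y left; yaw within 0.2 rad
- mains_rocker_end (a point): Left-hand (outer) rocker of the deck (hinge at x -70, y +106 mm, 117 mm above bench): top of its near (-x) half, 16 mm from the hinge line, 4 mm from its end: press straight down here. 10 mm above the face plate while up, 5 mm when down. Rocker 40 (x) x 26 mm; 4 mm high bezel to 26 mm from the hinge line. A fingertip over the hinge line bears on both halves and cannot tip it
- mains_rocker (a joint): turntable mains rocker angle, rad, hinge across its middle along the y of the body it sits in. 0 = near end (-x, robot's side) standing 6 mm proud, 0.32 = near end level, far end up. Snap action: past the middle it snaps over and stays; 3 to 4 N on the end tips it. 0 = off (at the start), 0.32 = on
- direction_rocker (a joint): direction rocker, the right-hand one of the deck (x = -70, y = +42 mm, next to the head), the same rocker in rad; 0 at the start. To be left as it is
- remote: radio hand remote, grey box 190 (x) x 78 (y) x 40 mm high, rubber bumpers 85 mm wide at its ends, about 0.6 kg, lying loose, keys up. Origin: centre of its underside; x along it to the mushroom stop end (away from the robot at yaw 0), y left; yaw within 0.4 rad. Left or right on the bench
- start_key_top (a point): centre of the top of the start key: the one square key, 26 x 26 mm, in the middle of the remote (x = 2 mm), its top 52 mm above the bench, 12 mm above the face of the remote, in a 34 mm square frame 3 mm high. Pressed straight down
- start_key (a joint): start key travel, m: 0 out, 0.005 fully in; springs back by itself; 1.5 N starts it, 4.5 N holds it fully in
- stop_head (a joint): stop: the mushroom head, 37 mm across, top 66 mm above the bench, at x = 60 mm of the remote; travel in m, 0 out, 0.005 in. Not to be pressed
- jog_left (a joint): left jog button, round, 21 mm across, top 50 mm above the bench, at x = -55, y = +21 mm of the remote; travel in m, 0 to 0.005. Not to be pressed
- jog_right (a joint): right jog button, the same, at x = -55, y = -21 mm. Not to be pressed
- drill: cordless drill driver standing on its battery, 215 mm tall; loose, origin on its underside; to be left where it is
- die_grinder: air die grinder lying on the bench, about 240 mm long, 47 mm tall; loose, origin on its underside; to be left where it is
- magnet: flat triangular welding magnet, legs 95 mm, 16 mm thick; loose, origin on its underside; to be left where it is
- spatter_can: upright spray can, 58 mm across, 155 mm tall; loose, origin on its underside; to be left where it is
- chipping_hammer: all-steel chipping hammer lying down, 270 mm long; loose, origin on its underside; to be left where it is
- wire_brush: wooden wire brush lying down, 265 mm long; loose, origin on its underside; to be left where it is
- tube_offcut: offcut of square steel tube, 50 x 50 x 85 mm, lying down; loose, origin on its underside; to be left where it is
Mind the look-alikes: they are no part of the job. What is shaped like the switch_box but green is not meant.

How it is judged:
By the outcome, as a careful person would: the job done as asked, in the order asked, and still so for the second after the job is handed in, with the robot touching nothing.
It also fails if it takes over 64 s, if anything falls off the work surface, if the arm or the gripper's body presses on something with over 40 N, if the wrist force passes 120 N, or if a joint passes its speed limit or range.

## Robot

A 6-joint arm with a two-finger parallel gripper is mounted at the origin on the work surface. World frame = base frame: x ahead of the robot, y to its left, z up, the work surface at z = 0. Lengths are in m, angles in rad, forces in N, time in s.
With the tool pointing down it reaches from about 0.425 to 0.95 m from the base axis. Payload 14.7 kg.
Tool frame: the origin (TCP) lies between the finger pads; the fingertips stand 14 mm ahead of it and the grasp point (between the pads) lies 5 mm behind it; z points along the fingers, y is the line along which they close (so a half turn about z gives the same grasp; the last joint's range is limited). The gripper opens to 85 mm and grips with 20 to 120 N. Pads are 22 mm wide; open, the fingers measure 114 mm over their backs; the gripper's body (76 mm by 85 mm) begins 54 mm behind the grasp point. The pads swing forward as they close: fully open they stand 13 mm farther back than shut.
Start: joints at [1.155, 0.48, 1.596, -0, 1.065, -0.047], TCP at [0.234, 0.606, 0.245] pointing down, gripper open.
Joint ranges: [-2.75, 2.75], [-0.82, 2.05], [0.23, 2.67], [-1.56, 4.7], [0.09, 2.69], [-2.92, 2.92]. Speed limits (rad/s): [1.89, 1.89, 2.39, 3.01, 3.01, 3.01].

## Interface

Orientations are given as [roll, pitch, yaw] about the fixed x, y, z axes, in that order (R = Rz(yaw) Ry(pitch) Rx(roll)).
In Python, from bench import arm gives the robot as it stands.
- The arm moves only by the shell command python3 -m handwheel 'ROWS' [FORCE]. ROWS is JSON, a list that holds one entry, the list of rows, each a list of 7 numbers: the turn, a rotation vector about the tool's x, y, z in degrees, then the shift along the tool's x, y, z in mm, then the closure, from 0 (fully open) to 1 (shut). In form: [[[ax, ay, az, dx, dy, dz, claw], ...]]. A call has exactly 5 rows; each row shifts and turns the commanded pose from where the row before left it, along the tool's axes as they then stand; what a row does not reach is not made up. A row lasts 1/8 s, in which the tool goes at most 62.5 mm and 10.7 degrees, less where a joint would pass 70% of its speed; a pose out of reach is approached as far as the arm can. A call is refused whole if a number of a shift passes 62.5 or a number of a turn 10.7, either way. A call with a gripper value outside its range is refused whole. The fingers move at their own pace and stop on an object; FORCE is the grip in N (left out, the last holds). Time passes only in rows, so rows that do not move let the fingers close, or fill a call up. It gives the time, the measured TCP pose, the force, the opening and the grip force at its end, in the units of the state.
- arm.sense(): the state, without advancing time (a new reading comes with each control period).
- arm.capture(name): name is "scene" or "side" or "wrist"; returns a dict with "frame" (480x640x3 uint8, red, green, blue), "z_map" (480x640 float32, m along the optical axis (not along the pixel's ray), 0 where there is no reading), "K" (3x3 intrinsics, pixels), "distortion" ([k1, k2, p1, p2, k3] as OpenCV has them; the pictures are not rectified), "extrinsics" (4x4, takes a point from camera to world coordinates). Camera axes: x right, y up, looking along -z (the intrinsics and any distortion apply to the point x, -y, -z); pixel columns grow to the right and rows downward; lengths in m; the calibration is good to about 2 mm. A picture is of the moment at which its call begins.
- arm.job_done(): hands the job in; it is judged then, once.
The state is a dict: "time_s": time; "joint_positions": joint angles; "qd": joint speeds; "joint_efforts": joint torques, N m; "eef_pos": TCP position; "eef_rot": TCP orientation; "ft_force": force on the tool from outside, world axes, zero at the start; "torque": the same for the moment, N m; "grip_width": finger opening in m; "finger_force": force on a finger pad.
Only numpy, scipy, OpenCV 4.12 (cv2) and the standard library are available. Lean on these libraries where they do the work, as an engineer would, in place of code of your own. Each camera call takes 0.05 s, during which the arm holds its last target. There are 200 camera calls.

## Working session

There is one attempt and no reset: what is moved stays moved. The work goes in short steps, Python scripts to look and compute and a shell command to move; the robot and the scene stay as the last step left them, time stands still between calls to the robot, and variables do not carry over. Pictures are saved under pics/ and viewed, at most 10 in all, crops included, and the job is handed in when it is done.

```bash
mkdir -p pics; cat > h.py <<'E'
import numpy as np, cv2
from bench import arm
def cap(n,save=None):
    c=arm.capture(n)
    if save: cv2.imwrite('pics/'+save,c['frame'][:,:,::-1])
    return c
def pts(c):
    "world point per pixel from depth"
    h,w=c['z_map'].shape
    u,v=np.meshgrid(np.arange(w),np.arange(h))
    p=cv2.undistortPoints(np.stack([u,v],-1).reshape(-1,1,2).astype(np.float64),np.array(c['K']),np.array(c['distortion'])).reshape(h,w,2)
    z=c['z_map']
    P=np.stack([p[...,0]*z,-p[...,1]*z,-z],-1)
    E=np.array(c['extrinsics']); W=P@E[:3,:3].T+E[:3,3]
    W[z==0]=np.nan
    return W
E
python3 - <<'E'
from h import *
import pickle
for n in ('scene','side'):
    c=cap(n,n+'.png'); pickle.dump(c,open(n+'.pkl','wb')); print(n,np.array(c['extrinsics']).round(2).tolist())
s=arm.sense(); print(s)
E
```

```text
scene [[0.88, -0.41, 0.24, 0.9], [0.48, 0.76, -0.43, -0.69], [-0.01, 0.49, 0.87, 1.65], [0.0, 0.0, 0.0, 1.0]]
side [[0.72, 0.35, -0.6, -0.75], [-0.69, 0.35, -0.63, -1.23], [-0.01, 0.87, 0.5, 1.14], [0.0, 0.0, 0.0, 1.0]]
{'time_s': 0.1, 'joint_positions': array([ 1.15538485e+00,  4.80764406e-01,  1.59675995e+00,  7.95874988e-06,
        1.06509414e+00, -4.65819054e-02]), 'qd': array([ 0.00014406, -0.00216418, -0.00065132, -0.00086011, -0.0005815 ,
        0.00070502]), 'joint_efforts': array([-4.66429174e-04, -9.52260303e+01, -4.31043005e+01,  2.44365001e-04,
        5.32041566e-03,  9.34364471e-05]), 'eef_pos': array([0.23417793, 0.60600594, 0.2447586 ]), 'eef_rot': array([-3.14056826e+00, -5.47190922e-05,  2.77275919e+00]), 'ft_force': array([-0.52985291,  0.60420404,  0.34697929]), 'torque': array([ 0.03253222, -0.0300891 , -0.01467026]), 'finger_force': 0.0, 'grip_width': 0.0853978266662882}
```

View pics/scene.png

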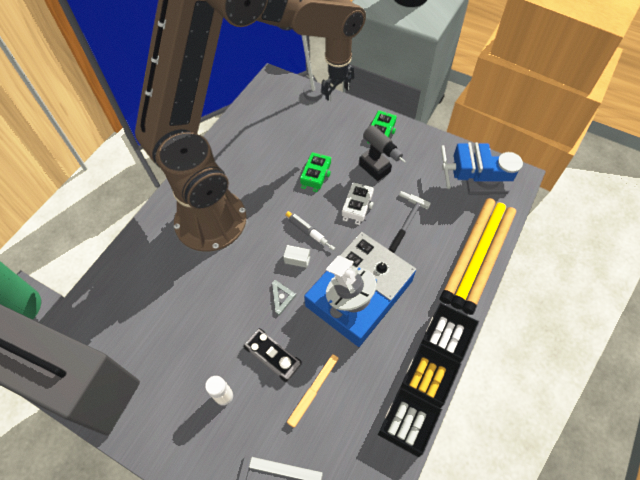

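View pics/side.png

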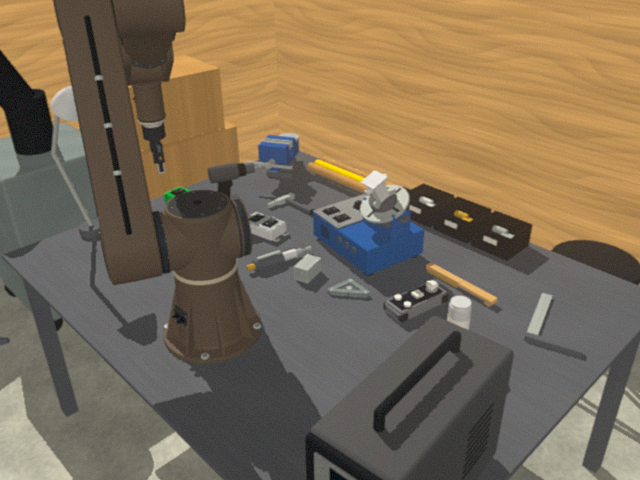

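Scene view: the white switch box is at px (357,202), the turntable deck at (365,260), and the remote at (272,352). The green boxes at (316,170) and (383,125) are decoys.

```bash
python3 - <<'E'
from h import *
import pickle
c=pickle.load(open('scene.pkl','rb')); W=pts(c)
def f(name,x0,y0,x1,y1,lo,hi):
    R=W[y0:y1,x0:x1].reshape(-1,3); F=c['frame'][y0:y1,x0:x1].reshape(-1,3).astype(int)
    m=(R[:,2]>lo)&(R[:,2]<hi)
    h=cv2.convexHull(R[m][:,:2].astype(np.float32)*1000)
    print(name,m.sum(),cv2.minAreaRect(h),np.median(R[m],0).round(3))
f('box',335,178,380,226,.034,.06)
f('remote',240,324,304,384,.030,.075)
f('deck',335,230,420,300,.104,.121)
f('base',300,225,420,345,.05,.121)
for n,x,y in (('bench',300,220),('startkey',272,352),('stop',285,363),('jog',263,337),('jog2',254,349),('boxR1',361,190),('boxR2',355,206),('dR1',366,245),('dR2',352,258),('dial',382,267),('drill',380,140)): print(n,W[y,x].round(3),c['frame'][y,x])
img=c['frame'][150:400,230:430][:,:,::-1]
cv2.imwrite('pics/crop.png',cv2.resize(img,None,fx=2.4*1.25/1.25,fy=2.4,interpolation=cv2.INTER_CUBIC))
E
```

```text
box 635 ((475.8492431640625, 331.84356689453125), (99.55066680908203, 150.84805297851562), 9.83041763305664) [0.471 0.33  0.041]
remote 1206 ((496.26165771484375, -347.5741882324219), (80.7024154663086, 189.384765625), 79.47657775878906) [ 0.501 -0.349  0.039]
deck 2125 ((662.0335083007812, 56.853553771972656), (187.34652709960938, 238.5611114501953), 79.25043487548828) [0.686 0.081 0.11 ]
base 4373 ((558.5947265625, 8.09619140625), (323.4826354980469, 427.28662109375), 79.56932067871094) [0.69  0.005 0.107]
bench [0.322 0.142 0.04 ] [244 245 237]
startkey [ 0.501 -0.346  0.054] [227 222 205]
stop [ 0.56  -0.36   0.065] [255 255 254]
jog [ 0.446 -0.315  0.045] [255 255 254]
jog2 [ 0.441 -0.363  0.041] [253 249 238]
boxR1 [0.464 0.373 0.044] [36 35 34]
boxR2 [0.478 0.294 0.046] [50 51 49]
dR1 [0.605 0.124 0.115] [55 50 52]
dR2 [0.585 0.054 0.117] [55 55 53]
dial [0.694 0.063 0.135] [39 39 40]
drill [0.467 0.507 0.202] [91 88 87]
```

View pics/crop.png

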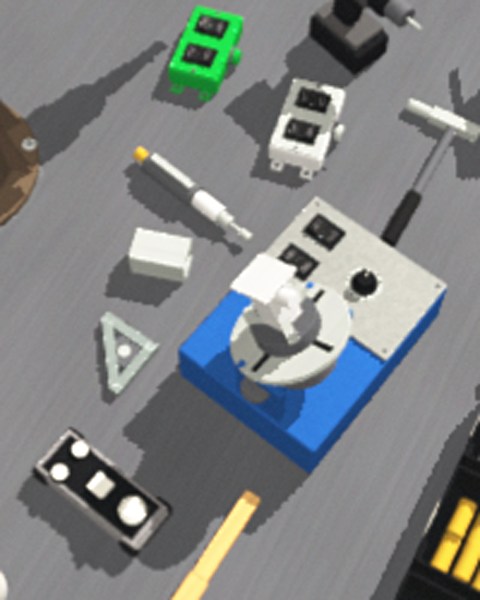

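```bash
cat >> h.py <<'E'
from scipy.spatial.transform import Rotation as R_
def go(x,y,ztip,yawbody):
    "shift (current tool axes, mm) to put tip at x,y,ztip, then turn (deg, tool) to have tool x = -body x, tool down"
    s=arm.sense(); R=R_.from_euler('xyz',s['eef_rot']); 
    T=R_.from_euler('xyz',[np.pi,0,yawbody+np.pi])
    p=np.array([x,y,ztip+.014])
    print('t',s['time_s'],'shift',(R.inv().apply(p-s['eef_pos'])*1000).round(1),'turn',np.degrees((R.inv()*T).as_rotvec()).round(1),'F',s['ft_force'].round(1))
E
python3 - <<'E'
from h import *
import pickle
c=pickle.load(open('scene.pkl','rb')); W=pts(c)
R=W[110:185,350:415].reshape(-1,3); 
for a,b in ((.1,.15),(.15,.3)):
    m=(R[:,2]>a)&(R[:,2]<b)&(R[:,0]>.3); print('drill',R[m].min(0),R[m].max(0))
def body(cx,cy,yaw,lx,ly):
    c,s=np.cos(yaw),np.sin(yaw); return cx+c*lx-s*ly, cy+s*lx+c*ly
x,y=.466,.364; print(body(x,y,.17,-.017,0)); go(*body(x,y,.17,-.017,0),.25,.17)
E
```

```text
drill [0.42061202 0.50377994 0.10023838] [0.47129067 0.52717562 0.1452479 ]
drill [0.38981622 0.4632189  0.15476977] [0.58556865 0.57268227 0.21756442]
(np.float64(0.44924505896253747), np.float64(0.36112390006586104))
t 0.1 shift [-288.9 -150.9  -19.1] turn [ -0.1  -0.  -30.9] F [-0.5  0.6  0.3]
```

```bash
python3 -m handwheel '[[[0,0,0,0,0,-40,1],[0,0,0,-48,-25,0,1],[0,0,0,-48,-25,0,1],[0,0,0,-48,-25,0,1],[0,0,0,-48,-25,0,1]]]' 30; python3 -m handwheel '[[[0,0,0,-48,-25,0,1],[0,0,0,-49,-26,0,1],[0,0,-10.3,0,0,0,1],[0,0,-10.3,0,0,0,1],[0,0,-10.3,0,0,0,1]]]'; python3 - <<'E'
from h import *
import pickle
go(.449,.361,.25,.17)
c=cap('wrist','w1.png');pickle.dump(c,open('w1.pkl','wb')); print(np.array(c['extrinsics']).round(3).tolist())
E
```

```text
time_s: 0.72
eef_pos: [0.3781, 0.4424, 0.2851]
eef_rot: [-3.141, -0.0, 2.773]
ft_force: [0.4, 0.0, 0.7]
grip_width: -0.0001
finger_force: 0.0
time_s: 1.35
eef_pos: [0.4495, 0.3609, 0.285]
eef_rot: [-3.141, -0.001, -2.966]
ft_force: [-0.1, 0.4, -0.2]
grip_width: 0.0002
finger_force: 0.0
t 1.35 shift [ 0.4  0.2 21. ] turn [-0.  -0.   0.3] F [-0.1  0.4 -0.2]
[[-0.175, -0.931, -0.321, 0.367], [0.985, -0.166, -0.058, 0.347], [0.001, -0.326, 0.945, 0.413], [0.0, 0.0, 0.0, 1.0]]
```

View pics/w1.png

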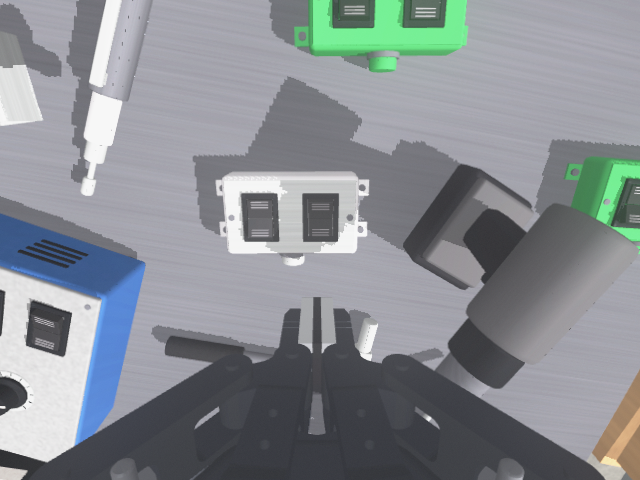

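Wrist view: the white box has its left rocker at px (320,217) and right rocker at (260,217). The deck's outer rocker is at (48,328). I'll measure the dark bezel blobs.

```bash
cat >> h.py <<'E'
def cast(c,uv,z):
    p=cv2.undistortPoints(np.array(uv,float).reshape(-1,1,2),np.array(c['K']),np.array(c['distortion'])).reshape(-1,2)
    E=np.array(c['extrinsics']); d=np.c_[p[:,0],-p[:,1],-np.ones(len(p))]@E[:3,:3].T
    return E[:3,3]+d*((z-E[2,3])/d[:,2])[:,None]
def blob(c,x0,y0,x1,y1,z,thr=95):
    "dark blobs in ROI -> world rect on plane z"
    g=c['frame'][y0:y1,x0:x1].max(2); m=(g<thr).astype(np.uint8)
    m=cv2.morphologyEx(m,cv2.MORPH_CLOSE,np.ones((7,7)))
    for k in cv2.findContours(m,cv2.RETR_EXTERNAL,cv2.CHAIN_APPROX_NONE)[0]:
        if cv2.contourArea(k)<300: continue
        uv=k.reshape(-1,2)+[x0,y0]
        w=cast(c,uv,z); r=cv2.minAreaRect((w[:,:2]*1000).astype(np.float32))
        print('px',uv.min(0),uv.max(0),'rect',np.round(r[0],1),np.round(r[1],1),round(r[2],1))
E
python3 - <<'E'
from h import *
import pickle
c=pickle.load(open('w1.pkl','rb'))
blob(c,232,182,348,248,.046)
blob(c,15,285,85,375,.116)
W=pts(c); print(W[188,290],W[217,290])
E
```

```text
px [303 194] [337 240] rect [464.2 368.2] [50.4 36.5] 10.1
px [242 194] [278 240] rect [475.3 305.7] [50.4 36.6] 10.0
px [ 26 301] [ 71 355] rect [601.8 123.6] [38.3 53.9] 79.2
[0.43976101 0.3317287  0.04047136] [0.47034513 0.33652983 0.04199311]
```

```bash
python3 - <<'E'
from h import *
go(.4473,.365,.060,.175)
E
```

```text
t 1.4 shift [  1.2   4.4 211. ] turn [-0.  -0.   0.6] F [-0.2 -0.4  0.8]
```

```bash
python3 -m handwheel '[[[0,0,0.6,1.2,4.4,50,1],[0,0,0,0,0,50,1],[0,0,0,0,0,50,1],[0,0,0,0,0,40,1],[0,0,0,0,0,18,1]]]'; python3 -m handwheel '[[[0,0,0,0,0,4,1],[0,0,0,0,0,4,1],[0,0,0,0,0,3,1],[0,0,0,0,0,2,1],[0,0,0,0,0,0,1]]]'; python3 - <<'E'
from h import *
go(.4473,.365,.047,.175)
E
```

```text
time_s: 2.02
eef_pos: [0.4465, 0.3647, 0.0752]
eef_rot: [-3.14, -0.003, -2.984]
ft_force: [-0.4, 0.4, 0.7]
grip_width: -0.0001
finger_force: 0.0
time_s: 2.65
eef_pos: [0.4476, 0.3655, 0.0646]
eef_rot: [3.141, 0.0, -2.982]
ft_force: [0.3, 0.1, 1.0]
grip_width: 0.0002
finger_force: 0.3
t 2.65 shift [ 0.4 -0.4  3.6] turn [ 0.   0.  -0.9] F [0.3 0.1 1. ]
```

```bash
python3 -m handwheel '[[[0,0,0,0,0,1,1],[0,0,0,0,0,1,1],[0,0,0,0,0,1,1],[0,0,0,0,0,1,1],[0,0,0,0,0,0,1]]]'
```

```text
time_s: 3.28
eef_pos: [0.4475, 0.3654, 0.0609]
eef_rot: [3.142, 0.0, -2.982]
ft_force: [-2.2, -2.2, 13.8]
grip_width: -0.0003
finger_force: 7.3
```

```bash
python3 -m handwheel '[[[0,0,0,0,0,-30,1],[0,0,0,0,0,-50,1],[0,0,0,0,0,-50,1],[0,0,0,0,0,-50,1],[0,0,0,0,0,-40,1]]]'; python3 - <<'E'
from h import *
import pickle
c=cap('wrist');pickle.dump(c,open('w2.pkl','wb'))
a=pickle.load(open('w1.pkl','rb'))
k=lambda q:cv2.resize(q['frame'][160:270,200:380][:,:,::-1],None,fx=3,fy=2.5)
cv2.imwrite('pics/w12.png',np.vstack([k(a),k(c)]))
# heights of near/far halves, left rocker along body x
for q in (a,c):
    W=pts(q).reshape(-1,3); 
    d=W[:,:2]-[.4642,.3682]; cs,sn=np.cos(.175),np.sin(.175); bx=d@[cs,sn]; by=d@[-sn,cs]
    for y in (0,-.0637): print([round(float(np.nanmedian(W[(abs(by-y)<.008)&(abs(bx-x)<.003)][:,2])),4) for x in (-.016,-.008,.008,.016)])
go(.585,.12,.25,-.188)
E
```

```text
time_s: 3.9
eef_pos: [0.4476, 0.3655, 0.2825]
eef_rot: [3.141, 0.001, -2.982]
ft_force: [1.4, 0.0, 0.4]
grip_width: 0.0001
finger_force: 0.0
[0.3082, 0.3185, 0.0463, 0.0463]
[0.0463, 0.0462, 0.0485, 0.0515]
[0.3058, 0.3163, 0.0487, 0.0516]
[0.0462, 0.0462, 0.0487, 0.0514]
t 3.95 shift [ -94.6 -265.2   23. ] turn [ 0.2  0.3 19.9] F [2.5 1.1 7.6]
```

View pics/w12.png

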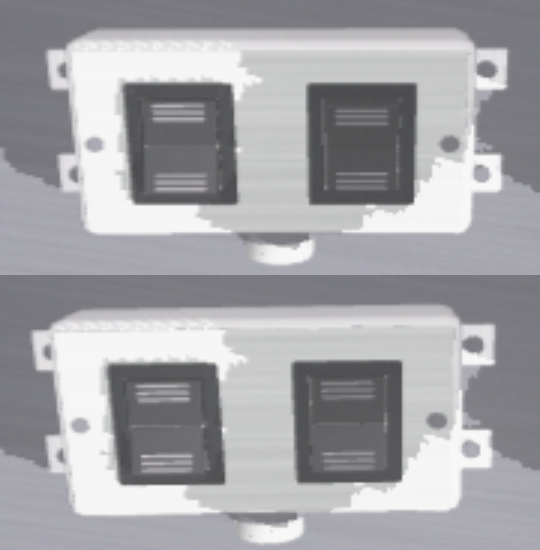

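Top is before, bottom is after: the left rocker (px 347,420) has tipped, with its far end now at 51.6 mm, and the lamp rocker is unchanged. Turntable next.

```bash
python3 - <<'E'
from h import *
import pickle
cs,sn=np.cos(-.188),np.sin(-.188)
for n in ('scene','side'):
    W=pts(pickle.load(open(n+'.pkl','rb'))).reshape(-1,3)
    d=W[:,:2]-[.6018,.1236]; bx=d@[cs,sn]-.07; by=d@[-sn,cs]+.106
    m=(abs(bx)<.14)&(by>-.2)&(by<.2)
    for a,b in ((.15,.2),(.2,.25),(.25,.3),(.3,.36)):
        k=m&(W[:,2]>a)&(W[:,2]<b)
        if k.any(): print(n,a,'y max',by[k].max().round(3),'x',bx[k].min().round(3),bx[k].max().round(3), 'near x<0:',by[k&(bx<0)].max().round(3) if (k&(bx<0)).any() else None)
go(.585,.127,.25,-.188)
E
python3 -m handwheel '[[[0,0,0,-19,-51,0,1],[0,0,0,-19,-51,0,1],[0,0,0,-19,-51,0,1],[0,0,0,-19,-51,0,1],[0,0,0,-19,-51,0,1]]]'
```

```text
scene 0.15 y max -0.005 x -0.061 0.081 near x<0: -0.008
scene 0.2 y max -0.007 x -0.047 0.088 near x<0: -0.015
scene 0.25 y max -0.044 x -0.065 0.042 near x<0: -0.044
scene 0.3 y max -0.057 x -0.04 0.012 near x<0: -0.057
side 0.15 y max -0.005 x -0.071 0.06 near x<0: -0.005
side 0.2 y max -0.011 x -0.051 0.088 near x<0: -0.014
side 0.25 y max -0.056 x -0.075 0.038 near x<0: -0.056
side 0.3 y max -0.051 x -0.057 0.014 near x<0: -0.051
t 3.95 shift [ -95.7 -258.3   23. ] turn [ 0.2  0.3 19.9] F [2.5 1.1 7.6]
time_s: 4.58
eef_pos: [0.5825, 0.1271, 0.2801]
eef_rot: [3.142, -0.0, -2.982]
ft_force: [0.6, 0.4, 0.4]
grip_width: -0.0005
finger_force: 0.0
```

```bash
python3 -m handwheel '[[[0,0,10.1,0,0,0,1],[0,0,10.1,0,0,0,1],[0,0,0.5,0,0,0,1],[0,0,0,0,0,0,1],[0,0,0,0,0,0,1]]]'; python3 - <<'E'
from h import *
import pickle
c=cap('wrist','w3.png');pickle.dump(c,open('w3.pkl','wb'))
blob(c,120,100,400,300,.116)
go(.585,.127,.13,-.188)
E
```

```text
time_s: 5.2
eef_pos: [0.5818, 0.129, 0.2802]
eef_rot: [-3.142, -0.0, 2.943]
ft_force: [0.1, -0.3, 0.6]
grip_width: 0.0003
finger_force: 0.0
px [215 220] [262 276] rect [591.6  59.4] [37.5 52.3] 79.5
px [290 219] [333 275] rect [603.2 121.4] [36.9 52.2] 79.4
px [246 176] [301 184] rect [539.5 102.5] [45.1  6.5] 78.6
t 5.25 shift [ -3.5  -1.3 136.3] turn [-0.   0.  -0.6] F [ 0.2 -0.2 -0.1]
```

View pics/w3.png

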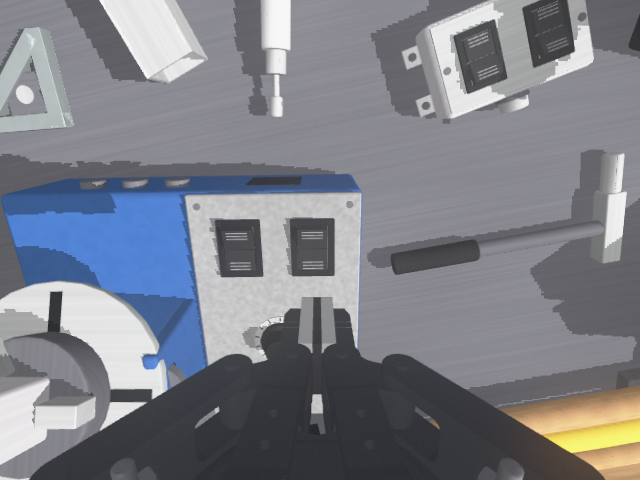

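Wrist view: the outer rocker is at px (312,247), with its hinge at (0.603, 0.121), and the head is well clear. Descending.

```bash
python3 -m handwheel '[[[0,0,0,-5.5,-3.5,40,1],[0,0,0,0,0,45,1],[0,0,0,0,0,40,1],[0,0,0,0,0,12,1],[0,0,0,0,0,6,1]]]'; python3 -m handwheel '[[[0,0,0,0,0,2,1],[0,0,0,0,0,1,1],[0,0,0,0,0,1,1],[0,0,0,0,0,1,1],[0,0,0,0,0,0,1]]]'
```

```text
time_s: 5.88
eef_pos: [0.587, 0.1244, 0.1375]
eef_rot: [3.142, 0.0, 2.941]
ft_force: [0.4, -0.4, 0.8]
grip_width: 0.0
finger_force: 0.0
time_s: 6.5
eef_pos: [0.5867, 0.1243, 0.1324]
eef_rot: [3.142, 0.0, 2.94]
ft_force: [0.7, 0.6, -0.9]
grip_width: 0.0
finger_force: 0.0
```

```bash
python3 -m handwheel '[[[0,0,0,0,0,0.8,1],[0,0,0,0,0,0.8,1],[0,0,0,0,0,0,1],[0,0,0,0,0,0,1],[0,0,0,0,0,0,1]]]'; python3 -m handwheel '[[[0,0,0,0,0,-30,1],[0,0,0,0,0,-40,1],[0,0,0,0,0,-40,1],[0,0,0,0,0,-40,1],[0,0,0,0,0,0,1]]]'; python3 - <<'E'
from h import *
import pickle
c=cap('wrist');pickle.dump(c,open('w4.pkl','wb'))
cs,sn=np.cos(-.185),np.sin(-.185)
for q in (pickle.load(open('w3.pkl','rb')),c):
    W=pts(q).reshape(-1,3); W=W[W[:,2]<.14]
    d=W[:,:2]-[.6032,.1214]; bx=d@[cs,sn]; by=d@[-sn,cs]
    for y in (0,-.0637): print([round(float(np.nanmedian(W[(abs(by-y)<.008)&(abs(bx-x)<.003)][:,2])),4) for x in (-.016,-.008,.008,.016)])
x,y=.501,-.347
go(x,y,.25,-.184)
E
```

```text
time_s: 7.12
eef_pos: [0.5867, 0.1243, 0.131]
eef_rot: [3.142, 0.0, 2.94]
ft_force: [-2.2, -1.3, 6.5]
grip_width: -0.0001
finger_force: 3.4
time_s: 7.75
eef_pos: [0.5882, 0.1245, 0.2839]
eef_rot: [3.14, 0.005, 2.94]
ft_force: [0.6, 0.5, -0.4]
grip_width: 0.0004
finger_force: 0.0
[0.1217, 0.1192, 0.1163, 0.1165]
[0.1217, 0.119, 0.1161, 0.1164]
[0.1163, 0.1163, 0.1186, 0.1213]
[0.1215, 0.1189, 0.1163, 0.1162]
t 7.8 shift [  -9.7 -479.1   17.5] turn [ 0.   0.1 -1. ] F [-0.3  0.1  0.1]
```

Mains rocker is over and the direction rocker is unchanged. I'll back off around the head and go to the remote.

```bash
python3 -m handwheel '[[[0,0,0,44,0,-25,1],[0,0,0,44,0,-25,1],[0,0,0,42,0,-15,1],[0,0,0,-15,-53,0,1],[0,0,0,-15,-53,0,1]]]'; python3 -m handwheel '[[[0,0,0,-15,-53,0,1],[0,0,0,-15,-53,0,1],[0,0,0,-15,-53,0,1],[0,0,0,-15,-53,0,1],[0,0,0,-15,-53,0,1]]]';  python3 -m handwheel '[[[0,0,0,-15,-53,0,1],[0,0,0,-17,-53,0,1],[0,0,-1,0,0,30,1],[0,0,0,0,0,40,1],[0,0,0,0,0,0,1]]]'; python3 - <<'E'
from h import *
import pickle
go(.501,-.347,.25,-.184)
c=cap('wrist','w5.png');pickle.dump(c,open('w5.pkl','wb'))
E
```

```text
time_s: 8.43
eef_pos: [0.4666, 0.0401, 0.3449]
eef_rot: [-3.141, -0.001, 2.944]
ft_force: [1.5, -0.4, -0.3]
grip_width: 0.0
finger_force: 0.0
time_s: 9.05
eef_pos: [0.4874, -0.2359, 0.3443]
eef_rot: [3.141, -0.002, 2.94]
ft_force: [1.2, 0.6, -0.2]
grip_width: -0.0002
finger_force: 0.0
time_s: 9.68
eef_pos: [0.4962, -0.3433, 0.2719]
eef_rot: [3.138, -0.006, 2.958]
ft_force: [-0.4, -0.8, 0.1]
grip_width: 0.0001
finger_force: 0.0
t 9.675 shift [-5.4 -2.8  7.9] turn [ 0.2 -0.4 -0. ] F [-0.4 -0.8  0.1]
```

View pics/w5.png

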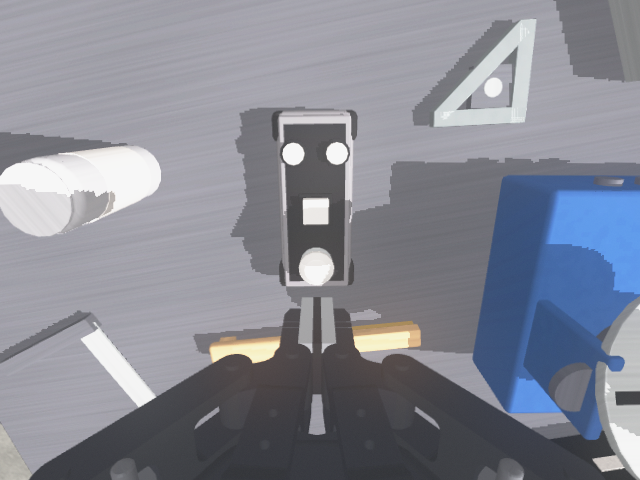

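Wrist view: the square start key is at px (316,211), the mushroom at (316,267), and the jog buttons at (293,153) and (337,153).

```bash
python3 - <<'E'
from h import *
import pickle
c=pickle.load(open('w5.pkl','rb')); W=pts(c)
R=W[190:235,295:338].reshape(-1,3); m=(R[:,2]>.0495)&(R[:,2]<.056)
r=cv2.minAreaRect((R[m][:,:2]*1000).astype(np.float32)); print(m.sum(),r,R[m].mean(0))
R=W[100:300,260:370].reshape(-1,3); m=(R[:,2]>.034)&(R[:,2]<.044)
print(cv2.minAreaRect((R[m][:,:2]*1000).astype(np.float32)))
go(r[0][0]/1000,r[0][1]/1000,.058,-.184)
E
```

```text
642 ((499.4925231933594, -343.52276611328125), (25.8876895904541, 26.12967872619629), 80.71990966796875) [ 0.49906309 -0.34338865  0.05123245]
((497.33135986328125, -343.19696044921875), (70.27922058105469, 180.1353759765625), 80.19036865234375)
t 9.725 shift [ -2.7   0.4 202.3] turn [ 0.1 -0.2  0. ] F [-0.1 -0.8  0.8]
```

```bash
python3 -m handwheel '[[[0,0,0,-2.7,0.4,50,1],[0,0,0,0,0,55,1],[0,0,0,0,0,50,1],[0,0,0,0,0,37,1],[0,0,0,0,0,10,1]]]'; python3 -m handwheel '[[[0,0,0,0,0,4,1],[0,0,0,0,0,2,1],[0,0,0,0,0,2,1],[0,0,0,0,0,1,1],[0,0,0,0,0,0,1]]]'
```

```text
time_s: 10.35
eef_pos: [0.5008, -0.3444, 0.073]
eef_rot: [3.141, -0.001, 2.958]
ft_force: [0.5, 0.1, 0.1]
grip_width: -0.0
finger_force: 0.0
time_s: 10.98
eef_pos: [0.5013, -0.3449, 0.0652]
eef_rot: [-3.141, 0.001, 2.958]
ft_force: [1.8, -0.5, 2.4]
grip_width: 0.0003
finger_force: 1.0
```

```bash
python3 -m handwheel '[[[0,0,0,0,0,1,1],[0,0,0,0,0,1,1],[0,0,0,0,0,1,1],[0,0,0,0,0,1,1],[0,0,0,0,0,0.5,1]]]'; python3 -m handwheel '[[[0,0,0,0,0,0.3,1],[0,0,0,0,0,0,1],[0,0,0,0,0,0,1],[0,0,0,0,0,0,1],[0,0,0,0,0,0,1]]]'
```

```text
time_s: 11.6
eef_pos: [0.5012, -0.3449, 0.0608]
eef_rot: [-3.141, 0.001, 2.958]
ft_force: [-0.8, 0.4, 19.3]
grip_width: 0.0001
finger_force: 9.5
time_s: 12.22
eef_pos: [0.5012, -0.3449, 0.0608]
eef_rot: [-3.141, 0.001, 2.958]
ft_force: [-0.7, -0.6, 18.6]
grip_width: -0.0003
finger_force: 9.4
```

Key bottomed out at 19 N, well above the 4.5 N that holds it in. Lifting off and checking.

```bash
python3 -m handwheel '[[[0,0,0,0,0,-10,1],[0,0,0,0,0,-40,1],[0,0,0,0,0,-50,1],[0,0,0,0,0,-60,1],[0,0,0,0,0,-40,1]]]'; python3 -m handwheel '[[[0,0,0,0,0,0,1],[0,0,0,0,0,0,1],[0,0,0,0,0,0,1],[0,0,0,0,0,0,1],[0,0,0,0,0,0,1]]]'; python3 - <<'E'
from h import *
c=cap('wrist'); W=pts(c); s=cap('scene','s2.png'); S=pts(s)
R=W[185:240,290:342].reshape(-1,3); m=(R[:,2]>.0495)&(R[:,2]<.056)
print(cv2.minAreaRect((R[m][:,:2]*1000).astype(np.float32)),R[m].mean(0))
for q,a,cx,cy in ((S,.175,.4642,.3682),(S,-.185,.6032,.1214)):
    V=q.reshape(-1,3); d=V[:,:2]-[cx,cy]; cs,sn=np.cos(a),np.sin(a); bx=d@[cs,sn]; by=d@[-sn,cs]
    for y in (0,-.0637): print([round(float(np.nanmedian(V[(abs(by-y)<.008)&(abs(bx-x)<.004)][:,2])),4) for x in (-.016,.016)])
E
```

```text
time_s: 12.85
eef_pos: [0.5007, -0.3444, 0.2625]
eef_rot: [-3.141, 0.001, 2.958]
ft_force: [0.1, 0.2, -1.1]
grip_width: -0.0002
finger_force: 0.0
time_s: 13.48
eef_pos: [0.5007, -0.3445, 0.2593]
eef_rot: [3.141, -0.001, 2.958]
ft_force: [0.9, 0.2, -0.4]
grip_width: -0.0002
finger_force: 0.0
((499.0960693359375, -343.6391906738281), (25.39264488220215, 25.00161361694336), 79.21846008300781) [ 0.49888896 -0.34361318  0.05126052]
[0.0469, 0.0529]
[0.0455, 0.0463]
[0.1136, 0.1195]
[0.1191, 0.114]
```

View pics/s2.png

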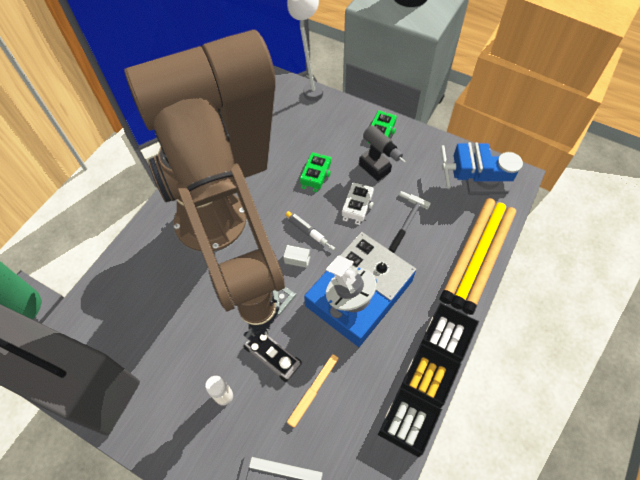

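The scene view shows everything in place: the remote at (272,355) hasn't moved, the key is out again at 51 mm, and the arm is clear.

```bash
python3 -c "
from bench import arm
print(arm.job_done())"
```

```text
the job is handed in; nothing more can be done
None
```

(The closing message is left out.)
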